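Feel along the brass crease line of a leather-embossing die

TASK

Before this creasing die goes into the press, feel its raised brass line for burrs: with the fingertips, lightly touch the line at the end by the red dot and run along the top of it, right round the U, to its other end. Use a light touch, do not shove or lift the die or the two small things standing on it, and leave everything else on the bench where it is.

Things in the scene. Friction and masses are not known exactly. Their poses are not given: they have to be found in the camera images.
- die: creasing die lying flat on the red board: matt black aluminium plate 170 x 240 x 10 mm (its x, y, z), 1.1 kg, loose; origin at the centre of its underside, z up. A round-topped raised brass line, 6 mm wide, stands 6 mm above the plate, level all along (top 16 mm above the die's underside), in a U with one leg shorter. Rigid metal: even 1 mm too low presses hard
- line_start (a point): the end of the brass line next to the red paint dot (flat, 12 mm across, on the plate 14.5 mm beyond it); point on top of the brass; at (55, 100, 16) mm in the die's frame. From here the line runs straight for 130 mm to (55, -30)
- bend (a point): centre of the line's half-circle bend, at (0, -30, 16) mm in the die's frame, at the height of the brass top (nothing is there). The bend, radius 55 mm to the middle of the brass, goes from (55, -30) through (0, -85) to (-55, -30)
- line_end (a point): the other end of the brass line, at (-55, 45, 16) mm in the die's frame, on top of the brass; the last 75 mm before it, from (-55, -30), are straight
- line_1: stretch 1 of 8 of the brass line, counted from the end at the red dot; each stretch is 47.2 mm of line and joins the next without a gap; origin at the middle of the stretch on top of the brass, axes as the die's (the line begins at this stretch's outer end)
- line_2: stretch 2 of 8 of the brass line, counted from the end at the red dot; each stretch is 47.2 mm of line and joins the next without a gap; origin at the middle of the stretch on top of the brass, axes as the die's
- line_3: stretch 3 of 8 of the brass line, counted from the end at the red dot; each stretch is 47.2 mm of line and joins the next without a gap; origin at the middle of the stretch on top of the brass, axes as the die's
- line_4: stretch 4 of 8 of the brass line, counted from the end at the red dot; each stretch is 47.2 mm of line and joins the next without a gap; origin at the middle of the stretch on top of the brass, axes as the die's
- line_5: stretch 5 of 8 of the brass line, counted from the end at the red dot; each stretch is 47.2 mm of line and joins the next without a gap; origin at the middle of the stretch on top of the brass, axes as the die's
- line_6: stretch 6 of 8 of the brass line, counted from the end at the red dot; each stretch is 47.2 mm of line and joins the next without a gap; origin at the middle of the stretch on top of the brass, axes as the die's
- line_7: stretch 7 of 8 of the brass line, counted from the end at the red dot; each stretch is 47.2 mm of line and joins the next without a gap; origin at the middle of the stretch on top of the brass, axes as the die's
- line_8: stretch 8 of 8 of the brass line, counted from the end at the red dot; each stretch is 47.2 mm of line and joins the next without a gap; origin at the middle of the stretch on top of the brass, axes as the die's (the line finishes at this stretch's outer end)
- anvil: loose round steel setting anvil, 32 mm across, 18 mm high, standing on the die plate inside the U of the line, at either of two places; origin at the centre of its underside; to be left alone
- weight: loose copper-coloured knobbed weight, 34 mm across, 38 mm high, standing on the die plate between the legs of the U, at the other of the two places; origin at the centre of its underside; to be left alone
- punch_a: loose black drive punch lying on the pale wooden board to the robot's right, 130 mm long (its x), 40 mm wide, 16 mm high; origin on its underside near mid-length; bystander
- punch_b: loose black drive punch lying on the pale wooden board to the robot's right, 130 mm long (its x), 30 mm wide, 16 mm high; origin on its underside near mid-length; bystander
- punch_c: loose black drive punch lying on the pale wooden board to the robot's right, 130 mm long (its x), 22 mm wide, 16 mm high; origin on its underside near mid-length; bystander
- mallet: loose rawhide mallet lying on the table to the robot's left, head 62 mm across and 95 mm long (along its y), wooden handle 200 mm towards its -x; origin below the head; bystander
- tin: loose round metal tin of rivets, 68 mm across, 30 mm high, on the table to the robot's left; origin at the centre of its underside; bystander

How it is judged:
On the way, in this order (a step that is already met when the one before it is completed fails the run):
1. a fingertip touches the brass line on its first stretch, at the end by the red dot (contact force between the fingers and line_1 above 0.2 N), for 0.1 s.
2. the fingertips have moved on along the line: touching stretch 2 and no longer stretch 1 (contact force between the fingers and line_2 above 0.2 N and contact force between the fingers and line_1 below 0.05 N), for 0.1 s.
3. the fingertips have moved on along the line: touching stretch 3 and no longer stretch 2 (contact force between the fingers and line_3 above 0.2 N and contact force between the fingers and line_2 below 0.05 N), for 0.1 s.
4. the fingertips have moved on along the line: touching stretch 4 and no longer stretch 3 (contact force between the fingers and line_4 above 0.2 N and contact force between the fingers and line_3 below 0.05 N), for 0.1 s.
5. the fingertips have moved on along the line: touching stretch 5 and no longer stretch 4 (contact force between the fingers and line_5 above 0.2 N and contact force between the fingers and line_4 below 0.05 N), for 0.1 s.
6. the fingertips have moved on along the line: touching stretch 6 and no longer stretch 5 (contact force between the fingers and line_6 above 0.2 N and contact force between the fingers and line_5 below 0.05 N), for 0.1 s.
7. the fingertips have moved on along the line: touching stretch 7 and no longer stretch 6 (contact force between the fingers and line_7 above 0.2 N and contact force between the fingers and line_6 below 0.05 N), for 0.1 s.
8. the fingertips have moved on along the line: touching stretch 8 and no longer stretch 7 (contact force between the fingers and line_8 above 0.2 N and contact force between the fingers and line_7 below 0.05 N), for 0.1 s.
At the end, for the whole second after the job is handed in: All eight stretches of the brass line were felt in order from the red dot, never pressing over 30 N; the die lies flat within 10 mm of where it was, the anvil and weight stand upright within 10 mm of their places, and punches, mallet and tin are within 15 mm of theirs (distance of each of die, line_1, line_5, line_8, anvil, weight from where it was at the start of the episode below 0.01 m and angle between each of die, anvil, weight's own z axis and vertical below 0.1 rad and distance of each of punch_a, punch_b, punch_c, mallet, tin from where it was at the start of the episode below 0.015 m and linear speed of each of die, anvil, weight below 0.02 m/s); the robot touches nothing.
It fails at once if the finger bears hard on the die (over 30 N) in place of a light touch (contact force between the fingers and die above 30 N).
It fails at once if the die is shoved, turned or lifted (any part of it more than 10 mm from where it lay) (distance of any of die, line_1, line_5, line_8 from where it was at the start of the episode above 0.01 m).
It fails at once if the anvil or the weight standing on the die is shifted by more than 10 mm, lifted or tipped (distance of any of anvil, weight from where it was at the start of the episode above 0.01 m or angle between any of anvil, weight's own z axis and vertical above 0.3 rad).
It fails at once if a punch, the mallet or the tin is moved by more than 15 mm (distance of any of punch_a, punch_b, punch_c, mallet, tin from where it was at the start of the episode above 0.015 m).
It also fails if it takes over 69 s, if anything falls off the work surface, if the arm or the gripper's body presses on something with over 40 N, if the wrist force passes 120 N, or if a joint passes its speed limit or range.

ROBOT

A 6-joint arm with a two-finger parallel gripper is mounted at the origin on the work surface. World frame = base frame: x ahead of the robot, y to its left, z up, the work surface at z = 0. Lengths are in m, angles in rad, forces in N, time in s.
With the tool pointing down it reaches from about 0.3 to 0.75 m from the base axis. Payload 8.5 kg.
Tool frame: the origin (TCP) lies on the mounting face of the last link; the fingertips stand 166 mm ahead of it and the grasp point (between the pads) lies 147 mm ahead of it; z points along the fingers, y is the line along which they close (so a half turn about z gives the same grasp; the last joint's range is limited). The gripper opens to 88 mm and grips with 3 to 60 N. Pads are 18 mm wide; open, the fingers measure 123 mm over their backs; the gripper's body (75 mm by 187 mm) begins 45 mm behind the grasp point.
Start: joints at [1.032, 0.381, 1.297, -0, 1.464, -0.215], TCP at [0.175, 0.521, 0.405] pointing down, gripper open.
Joint ranges: [-3.11, 3.11], [-0.89, 2.33], [0.22, 2.48], [-1.42, 4.56], [0.17, 2.85], [-2.88, 2.88]. Speed limits (rad/s): [2.39, 2.39, 3.14, 3.14, 3.14, 3.14].

INTERFACE

Orientations are given as a unit quaternion [x, y, z, w].
In Python, from station import r gives the robot as it stands. The module is installed in compiled form; this text tells all that it offers.
- The arm moves only by the tool arm_command, never from a script. Its argument "deltas" is a list of rows, each an object with "linear": the shift along the tool's x, y, z as a fraction of full scale, a list of three; "rot": the turn, a rotation vector about the tool's x, y, z as a fraction of full scale, a list of three; "grip": the closure in counts, from 0 (fully open) to 255 (shut). A call has 1 to 12 rows; each row is the pose to reach, as a shift and turn from the pose commanded when the call began, along the tool's axes at that moment; what a row does not reach only later rows make up. Full scale, the value 1, is 25 cm for a shift and 45 degrees for a turn. A row lasts 1/10 s, in which the tool goes at most 50 mm and 8.59 degrees, less where a joint would pass 70% of its speed; a pose out of reach is approached as far as the arm can. A call with a number of a shift or a turn outside -1 to 1 is refused whole. A call with a gripper value outside its range is refused whole. The fingers move at their own pace and stop on an object; "newtons" is the grip in N (left out, the last holds). Time passes only in rows, so rows that repeat a pose let the fingers close. It gives the time, the measured TCP pose, the force, the opening and the grip force at its end, in the units of the state.
- r.get_state(): the state, without advancing time (a new reading comes with each control period).
- r.get_image(name): name is "scene" or "side" or "wrist"; returns the picture (384x512x3 uint8, red, green, blue); there is no depth.
- r.camera_model(name): a dict with "fx", "fy", "cx", "cy" (pixels), "T" (4x4, takes a point from camera to world coordinates). Camera axes: x right, y down, z forward; pixel columns grow to the right and rows downward; lengths in m; the calibration is good to about 2 mm. A picture is of the moment at which its call begins: read the wrist's pose just before it. camera_model takes no time and is no camera call; for the wrist camera it gives the pose at the moment of the call.
- r.job_done(): hands the job in; it is judged then, once.
The state is a dict: "time": time; "q": joint angles; "joint_velocities": joint speeds; "effort": joint torques, N m; "tool_pos": TCP position; "orientation": TCP orientation; "wrist_force": force on the tool from outside, world axes, zero at the start; "moment": the same for the moment, N m; "grip_width": finger opening in m; "gripper_force": force on a finger pad.
Only numpy, scipy, OpenCV 4.12 (cv2) and the standard library are available. Lean on these libraries where they do the work, as an engineer would, in place of code of your own. Each camera call takes 0.05 s, during which the arm holds its last target. There are 200 camera calls.

## Working session

There is one attempt and no reset: what is moved stays moved. The work goes in short steps, Python scripts to look and compute and a tool call to move; the robot and the scene stay as the last step left them, time stands still between calls to the robot, and variables do not carry over. Pictures are saved under pics/ and viewed, at most 10 in all, crops included, and the job is handed in when it is done.

Besides the shell and the picture viewer there is one more tool, called after "Call:" as name(argument=value, ...) on one line, values as JSON. arm_command: Moves the arm, as the interface text tells. Its arguments: {"type":"object","properties":{"deltas":{"type":"array","items":{"type":"object","properties":{"linear":{"type":"array","items":{"type":"number","minimum":-1,"maximum":1}},"rot":{"type":"array","items":{"type":"number","minimum":-1,"maximum":1}},"grip":{"type":"number"}}}},"newtons":{"type":"number"}},"required":["deltas"]}

```bash
mkdir -p pics; cat > h.py <<'E'
import numpy as np, cv2
from station import r
def snap(n,f):
    m=r.camera_model(n); im=r.get_image(n); cv2.imwrite('pics/%s.png'%f,im[:,:,::-1]); np.savez('pics/%s.npz'%f,im=im,T=m['T'],k=[m['fx'],m['fy'],m['cx'],m['cy']]); return im,m
def ray(m,uv,z):
    uv=np.atleast_2d(uv).astype(float); T=np.array(m['T'])
    d=np.c_[(uv[:,0]-m['cx'])/m['fx'],(uv[:,1]-m['cy'])/m['fy'],np.ones(len(uv))]@T[:3,:3].T
    return T[:3,3]+d*((z-T[2,3])/d[:,2:3])
E
python3 - <<'E'
from h import *
s=r.get_state(); print({k:np.round(s[k],4).tolist() for k in s})
a,m=snap('scene','s0'); b,m2=snap('side','d0')
w,m3=snap('wrist','w0')
for x in(m,m2,m3):print(np.round(x['T'],3).tolist(),x['fx'],x['cx'],x['cy'])
cv2.imwrite('pics/c0.png',cv2.resize(np.vstack([np.hstack([a,b]),np.hstack([w,w*0])])[:,:,::-1],(800,600)))
E
```

```text
{'time': 0.0, 'q': [1.0317, 0.3812, 1.2982, -0.0, 1.4636, -0.2153], 'joint_velocities': [-0.0003, 0.0017, 0.0011, 0.0007, -0.0008, 0.0007], 'effort': [0.0005, -43.7932, -22.4551, 0.0714, 0.0353, -0.0001], 'tool_pos': [0.175, 0.5214, 0.4041], 'orientation': [0.1612, 0.9869, -0.0007, -0.0003], 'wrist_force': [0.134, -0.6273, 0.2426], 'moment': [-0.051, -0.0133, 0.0156], 'gripper_force': 0.0, 'grip_width': 0.088}
[[0.195, 0.576, -0.794, 1.446], [0.981, -0.1, 0.168, -0.23], [0.017, -0.811, -0.584, 0.752], [0.0, 0.0, 0.0, 1.0]] 378.57557164723494 252.19152411740822 193.6382290002896
[[0.999, -0.012, 0.035, 0.448], [-0.034, -0.7, 0.714, -0.885], [0.016, -0.715, -0.699, 0.923], [0.0, 0.0, 0.0, 1.0]] 372.93799096329496 259.1900559792087 193.31565025834672
[[0.318, 0.903, 0.288, 0.101], [0.948, -0.302, -0.098, 0.546], [-0.002, 0.304, -0.953, 0.384], [0.0, 0.0, 0.0, 1.0]] 326.0571880361471 253.95955782730564 194.37099826801574
```

View pics/c0.png

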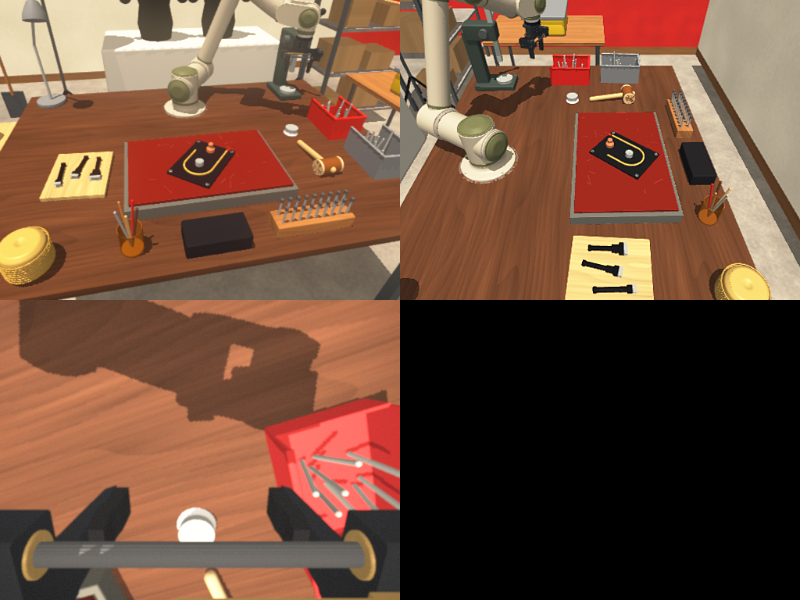

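The overview shows the black die on the red board, at about (257,205) px in scene and (288,198) in side. The anvil and weight stand inside the U. Next I'll crop in on the die and mask it.

```bash
python3 - <<'E'
from h import *
out=[]
for f,(x,y) in(('s0',(257,205)),('d0',(288,198))):
    im=np.load('pics/%s.npz'%f)['im'][y-45:y+45,x-60:x+60]
    out.append(cv2.resize(im,(480,360),interpolation=cv2.INTER_NEAREST)[:, :400])
    h=cv2.cvtColor(im,cv2.COLOR_RGB2HSV)
    for nm,mk in(('brass',cv2.inRange(h,(18,90,100),(35,255,255))),('black',cv2.inRange(h,(0,0,0),(179,255,60)))):
        c=max(cv2.findContours(mk,0,1)[0],key=cv2.contourArea); print(f,nm,cv2.contourArea(c),cv2.boundingRect(c),(c[cv2.convexHull(c,returnPoints=False)[:,0],0]+[x-60,y-45]).tolist() if nm=='black' else '')
cv2.imwrite('pics/c1.png',np.hstack(out)[:,:,::-1])
E
```

```text
s0 brass 166.5 (37, 31, 57, 33) 
s0 black 1856.0 (18, 22, 84, 59) [[258, 182], [262, 183], [275, 187], [287, 191], [298, 197], [294, 203], [289, 210], [267, 240], [265, 240], [259, 238], [248, 234], [216, 222], [215, 221], [219, 215], [250, 183], [257, 182]]
d0 brass 178.5 (37, 19, 48, 41) 
d0 black 2179.0 (15, 16, 88, 61) [[277, 170], [329, 196], [330, 197], [330, 199], [304, 229], [303, 229], [299, 227], [265, 208], [249, 199], [244, 196], [243, 195], [243, 193], [270, 169]]
```

View pics/c1.png

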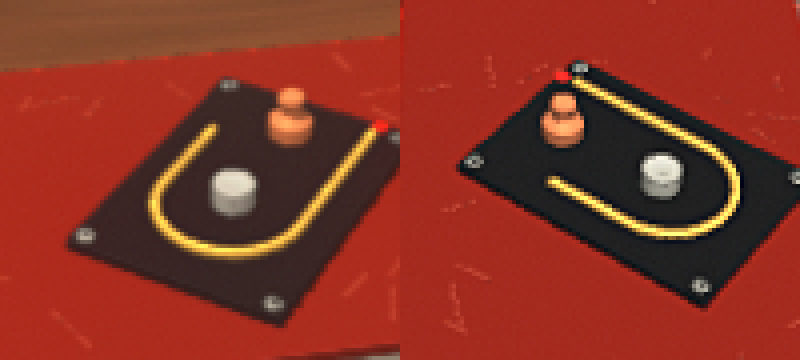

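The zoom shows the red dot at scene (292,191.5) and side (268.5,172). The line end is at scene (250.2,191.5) and side (266.2,198.2). The copper weight is near the start leg and the steel anvil is near the bend centre.

```bash
python3 - <<'E'
from h import *
M=[r.camera_model(n) for n in('scene','side')]
def P(m):
    T=np.linalg.inv(m['T']);return np.array([[m['fx'],0,m['cx']],[0,m['fy'],m['cy']],[0,0,1]])@T[:3]
for nm,a,b in(('dot',(292,191.5),(268.5,172)),('start',(290,194),(272,173.5)),('end',(250.2,191.5),(266.2,198.2)),('cnrFar',(215.5,221.5),(243,195)),):
    X=cv2.triangulatePoints(P(M[0]),P(M[1]),np.float64(a).reshape(2,1),np.float64(b).reshape(2,1));print(nm,(X[:3]/X[3]).T.round(4))
    print([ray(m,u,.036)[0].round(4) for m,u in zip(M,(a,b))])
m=r.camera_model('wrist');s=r.get_state()
from scipy.spatial.transform import Rotation as R
q=R.from_quat(s['orientation']); print(q.as_matrix().round(3), q.inv().apply(np.array(m['T'])[:3,3]-s['tool_pos']))
E
```

```text
dot [[0.5272 0.0908 0.0697]]
[array([0.4822, 0.1064, 0.036 ]), array([0.5303, 0.1298, 0.036 ])]
start [[0.539  0.0813 0.0702]]
[array([0.4946, 0.0961, 0.036 ]), array([0.5425, 0.1214, 0.036 ])]
end [[ 0.5124 -0.0401  0.0741]]
[array([ 0.4588, -0.0285,  0.036 ]), array([ 0.5156, -0.0036,  0.036 ])]
cnrFar [[ 0.4876 -0.1015  0.039 ]]
[array([ 0.5903, -0.1577,  0.036 ]), array([0.4378, 0.0131, 0.036 ])]
[[-0.948  0.318 -0.001]
 [ 0.318  0.948 -0.001]
 [ 0.    -0.001 -1.   ]] [ 0.0781181  -0.00071301  0.02054565]
```

Call:
arm_command(deltas=[{"linear":[-0.1,-0.065,-0.01],"rot":[0,0,0],"grip":255},{"linear":[-0.25,-0.16,-0.02],"rot":[0,0,0],"grip":255},{"linear":[-0.4,-0.26,-0.03],"rot":[0,0,0],"grip":255},{"linear":[-0.55,-0.35,-0.04],"rot":[0,0,0],"grip":255},{"linear":[-0.7,-0.45,-0.05],"rot":[0,0,0],"grip":255},{"linear":[-0.81,-0.52,-0.06],"rot":[0,0,0],"grip":255}])

```text
time: 0.75
tool_pos: [0.3267, 0.3318, 0.4197]
orientation: [0.162, 0.987, -0.0, -0.0]
wrist_force: [0.2, 0.6, -0.1]
grip_width: 0.0423
gripper_force: 0.0
```

Call:
arm_command(deltas=[{"linear":[-0.13,-0.085,-0.01],"rot":[0,0,0],"grip":255},{"linear":[-0.27,-0.17,-0.02],"rot":[0,0,0],"grip":255},{"linear":[-0.4,-0.26,-0.03],"rot":[0,0,0],"grip":255},{"linear":[-0.55,-0.35,-0.04],"rot":[0,0,0],"grip":255},{"linear":[-0.7,-0.45,-0.05],"rot":[0,0,0],"grip":255},{"linear":[-0.81,-0.52,-0.06],"rot":[0,0,0],"grip":255}])

```text
time: 1.35
tool_pos: [0.4775, 0.1439, 0.4346]
orientation: [0.162, 0.987, -0.0, -0.0]
wrist_force: [-0.5, 0.6, 0.2]
grip_width: 0.0006
gripper_force: 0.0
```

Call:
arm_command(deltas=[{"linear":[-0.13,-0.085,-0.01],"rot":[0,0,0],"grip":255},{"linear":[-0.27,-0.17,-0.02],"rot":[0,0,0],"grip":255},{"linear":[-0.4,-0.26,-0.03],"rot":[0,0,0],"grip":255},{"linear":[-0.55,-0.35,-0.04],"rot":[0,0,0],"grip":255},{"linear":[-0.7,-0.45,-0.05],"rot":[0,0,0],"grip":255},{"linear":[-0.81,-0.52,-0.06],"rot":[0,0,0],"grip":255},{"linear":[-0.81,-0.52,-0.06],"rot":[0,0,0],"grip":255},{"linear":[-0.81,-0.52,-0.06],"rot":[0,0,0],"grip":255}])

```text
time: 2.15
tool_pos: [0.6269, -0.0418, 0.449]
orientation: [0.162, 0.987, 0.0, -0.001]
wrist_force: [-0.2, -0.1, -0.0]
grip_width: 0.0005
gripper_force: 0.0
```

```bash
python3 - <<'E'
from h import *
im,m=snap('wrist','w1')
E
```

```text
(no output)
```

View pics/w1.png

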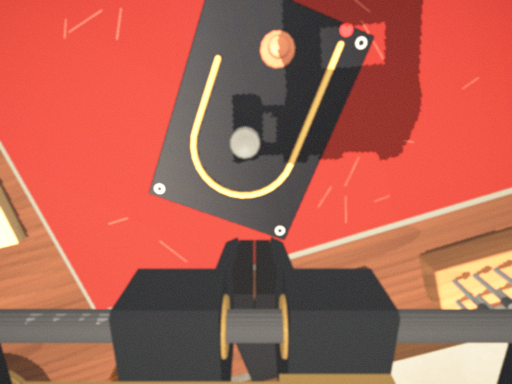

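The wrist view shows the whole U. The start end is near (341,43), the line end near (218,57) and the bend bottom near (243,195). The weight is at about (278,48), the anvil at (245,143), and the closed fingertips at about (255,245).

```bash
cat > fit.py <<'E'
from h import *
d=np.load('pics/w1.npz'); im=d['im']; m=dict(zip(('fx','fy','cx','cy'),d['k']),T=d['T'])
h=cv2.cvtColor(im,cv2.COLOR_RGB2HSV); k=cv2.inRange(h,(15,70,80),(38,255,255)); k[225:]=0
n,l,st,_=cv2.connectedComponentsWithStats(k); i=1+np.argmax(st[1:,4]); print('area',st[i])
v,u=np.nonzero(l==i); uv=np.c_[u,v]
for z in(.066,.070,.074):
    p=ray(m,uv,z)[:,:2]; yaw=np.deg2rad(51); c=np.array([.582,-.024])
    for _ in range(6):
        R=np.array([[np.cos(yaw),-np.sin(yaw)],[np.sin(yaw),np.cos(yaw)]]); q=(p-c)@R
        s=q[:,1]>-.02; A=q[s&(q[:,0]>0)]; B=q[s&(q[:,0]<0)]
        fa,fb=[np.polyfit(t[:,1],t[:,0],1) for t in(A,B)]
        cx=(fa[1]+fb[1])/2; ye=np.array([A[:,1].max(),B[:,1].max(),q[:,1].min()]); 
        dy=ye-[.100,.045,-.088]; c=c+R@[cx,dy.mean()]; yaw-=np.arctan((fa[0]+fb[0])/2)
    b=q[q[:,1]<-.03]; rad=np.hypot(b[:,0],b[:,1]+.03)
    print(z,'c',c.round(4),'yaw',np.rad2deg(yaw).round(2),'legs',(fa[1]-fb[1]).round(4),fa[0].round(4),fb[0].round(4),'dy',dy.round(4),'rad',rad.mean().round(4),rad.std().round(4))
for nm,o,z in(('weight',(278,48),.1),('anvil',(245,143),.082)):print(nm,((ray(m,o,z)[0,:2]-c)@R).round(3))
E
python3 fit.py
```

```text
area [ 189   40  156  160 2370]
0.066 c [ 0.5795 -0.0266] yaw 50.98 legs 0.1124 0.0008 -0.0008 dy [ 0.0039  0.0025 -0.0064] rad 0.0581 0.0036
0.07 c [ 0.5793 -0.0267] yaw 50.93 legs 0.1112 0.0008 0.0003 dy [ 0.003   0.0022 -0.0052] rad 0.0571 0.0035
0.074 c [ 0.5792 -0.0267] yaw 50.97 legs 0.1099 0.0007 -0.0007 dy [ 0.002   0.0019 -0.0039] rad 0.0561 0.0034
weight [-0.002  0.069]
anvil [-0.    -0.027]
```

```bash
cat > path.py <<'E'
from h import *
from scipy.spatial.transform import Rotation as Ro
c=np.array([.5792,-.0267]); y=np.deg2rad(50.96); R=np.array([[np.cos(y),-np.sin(y)],[np.sin(y),np.cos(y)]])
def die(s): # s mm along line
    if s<130: return (55,100-s)
    s-=130
    if s<172.8: a=s/55; return (55*np.cos(a),-30-55*np.sin(a))
    return (-55,-30+s-172.8)
def W(s): return c+R@(np.array(die(s))/1000)
def rel(target,z=None):
    s=r.get_state(); t=np.r_[target,s['tool_pos'][2] if z is None else z]-s['tool_pos']
    return (Ro.from_quat(s['orientation']).inv().apply(t)/.25).round(4)
E
python3 - <<'E'
from path import *
print(W(8),rel(W(8),.262))
E
```

```text
[0.54238546 0.07396623] [0.4645 0.3292 0.7503]
```

Call:
arm_command(deltas=[{"linear":[0.1,0.07,0.05],"rot":[0,0,0],"grip":255},{"linear":[0.22,0.16,0.15],"rot":[0,0,0],"grip":255},{"linear":[0.35,0.25,0.27],"rot":[0,0,0],"grip":255},{"linear":[0.464,0.329,0.4],"rot":[0,0,0],"grip":255},{"linear":[0.464,0.329,0.52],"rot":[0,0,0],"grip":255},{"linear":[0.464,0.329,0.63],"rot":[0,0,0],"grip":255},{"linear":[0.464,0.329,0.71],"rot":[0,0,0],"grip":255},{"linear":[0.464,0.329,0.75],"rot":[0,0,0],"grip":255},{"linear":[0.464,0.329,0.75],"rot":[0,0,0],"grip":255},{"linear":[0.464,0.329,0.75],"rot":[0,0,0],"grip":255}])

```text
time: 3.2
tool_pos: [0.543, 0.0736, 0.2632]
orientation: [0.161, 0.987, 0.0, 0.001]
wrist_force: [-0.0, 0.4, 0.4]
grip_width: 0.0006
gripper_force: 0.0
```

```bash
python3 - <<'E'
from path import *
print(rel(W(8)),r.get_state()['wrist_force'])
a,_=snap('scene','s2');b,_=snap('side','d2')
cv2.imwrite('pics/c2.png',np.hstack([cv2.resize(x[v-55:v+35,u-50:u+50],(400,360),interpolation=2) for x,u,v in((a,270,200),(b,285,190))])[:,:,::-1])
E
```

```text
[ 0.0028  0.0006 -0.    ] [-0.0043913   0.42354245  0.44008421]
```

View pics/c2.png

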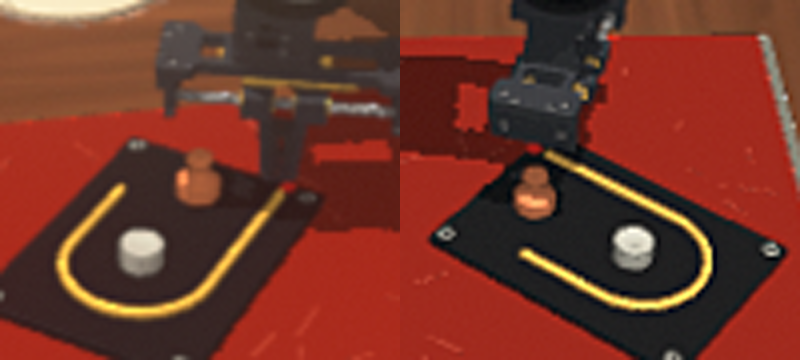

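The closed fingertips hover just over the start end beside the red dot (scene crop about (280,180)). I'll lower gently.

Call:
arm_command(deltas=[{"linear":[0.002,0,0.03],"rot":[0,0,0],"grip":255},{"linear":[0.002,0,0.05],"rot":[0,0,0],"grip":255},{"linear":[0.002,0,0.06],"rot":[0,0,0],"grip":255},{"linear":[0.002,0,0.06],"rot":[0,0,0],"grip":255}])

```text
time: 3.7
tool_pos: [0.5425, 0.0734, 0.2468]
orientation: [0.161, 0.987, -0.0, -0.0]
wrist_force: [0.0, -0.7, 0.3]
grip_width: 0.0004
gripper_force: 0.0
```

Call:
arm_command(deltas=[{"linear":[0,0,0.004],"rot":[0,0,0],"grip":255},{"linear":[0,0,0.006],"rot":[0,0,0],"grip":255},{"linear":[0,0,0.006],"rot":[0,0,0],"grip":255}])

```text
time: 4.0
tool_pos: [0.5426, 0.0734, 0.2458]
orientation: [0.161, 0.987, -0.0, 0.0]
wrist_force: [0.7, 0.7, 0.2]
grip_width: 0.0004
gripper_force: 0.0
```

Call:
arm_command(deltas=[{"linear":[0,0,0.003],"rot":[0,0,0],"grip":255},{"linear":[0,0,0.006],"rot":[0,0,0],"grip":255},{"linear":[0,0,0.006],"rot":[0,0,0],"grip":255}])

```text
time: 4.3
tool_pos: [0.5426, 0.0734, 0.2444]
orientation: [0.161, 0.987, 0.0, 0.0]
wrist_force: [-0.7, 0.3, 1.7]
grip_width: 0.0002
gripper_force: 0.6
```

Call:
arm_command(deltas=[{"linear":[0,0,0.001],"rot":[0,0,0],"grip":255},{"linear":[0,0,0.001],"rot":[0,0,0],"grip":255},{"linear":[0,0,0.001],"rot":[0,0,0],"grip":255}])

```text
time: 4.6
tool_pos: [0.5426, 0.0734, 0.2442]
orientation: [0.161, 0.987, 0.0, 0.0]
wrist_force: [-2.3, 0.4, 4.8]
grip_width: 0.0005
gripper_force: 2.4
```

```bash
python3 - <<'E'
from path import *
q=Ro.from_quat(r.get_state()['orientation']); print(r.get_state()['orientation'])
S=np.arange(8,376,4.); D=np.array([q.inv().apply(np.r_[W(s)-W(8),0])/.25 for s in S])
for i in range(0,len(S)-1,10): 
    j=slice(i+1,i+11); print(S[i], ((D[j]-D[i])[:,:2]).round(3).tolist())
E
```

```text
[1.61181008e-01 9.86924841e-01 5.18855227e-06 2.02014972e-04]
8.0 [[-0.015, -0.006], [-0.03, -0.011], [-0.045, -0.017], [-0.06, -0.022], [-0.075, -0.028], [-0.09, -0.034], [-0.105, -0.039], [-0.12, -0.045], [-0.135, -0.05], [-0.15, -0.056]]
48.0 [[-0.015, -0.006], [-0.03, -0.011], [-0.045, -0.017], [-0.06, -0.022], [-0.075, -0.028], [-0.09, -0.034], [-0.105, -0.039], [-0.12, -0.045], [-0.135, -0.05], [-0.15, -0.056]]
88.0 [[-0.015, -0.006], [-0.03, -0.011], [-0.045, -0.017], [-0.06, -0.022], [-0.075, -0.028], [-0.09, -0.034], [-0.105, -0.039], [-0.12, -0.045], [-0.135, -0.05], [-0.15, -0.056]]
128.0 [[-0.015, -0.006], [-0.029, -0.012], [-0.043, -0.02], [-0.057, -0.029], [-0.07, -0.038], [-0.082, -0.049], [-0.093, -0.06], [-0.103, -0.073], [-0.113, -0.086], [-0.121, -0.099]]
168.0 [[-0.007, -0.014], [-0.014, -0.029], [-0.019, -0.044], [-0.023, -0.059], [-0.027, -0.075], [-0.029, -0.091], [-0.029, -0.107], [-0.029, -0.123], [-0.027, -0.139], [-0.025, -0.155]]
208.0 [[0.004, -0.016], [0.009, -0.031], [0.015, -0.046], [0.022, -0.06], [0.03, -0.074], [0.039, -0.087], [0.049, -0.099], [0.06, -0.111], [0.072, -0.122], [0.084, -0.132]]
248.0 [[0.013, -0.009], [0.027, -0.017], [0.041, -0.024], [0.056, -0.03], [0.071, -0.035], [0.087, -0.039], [0.103, -0.042], [0.119, -0.043], [0.135, -0.043], [0.151, -0.042]]
288.0 [[0.016, 0.002], [0.032, 0.005], [0.047, 0.009], [0.062, 0.015], [0.077, 0.02], [0.092, 0.026], [0.107, 0.032], [0.122, 0.037], [0.137, 0.043], [0.152, 0.048]]
328.0 [[0.015, 0.006], [0.03, 0.011], [0.045, 0.017], [0.06, 0.022], [0.075, 0.028], [0.09, 0.034], [0.105, 0.039], [0.12, 0.045], [0.135, 0.05], [0.15, 0.056]]
368.0 [[0.015, 0.006]]
```

Call:
arm_command(deltas=[{"linear":[-0.015,-0.006,0],"rot":[0,0,0],"grip":255},{"linear":[-0.03,-0.011,0],"rot":[0,0,0],"grip":255},{"linear":[-0.045,-0.017,0],"rot":[0,0,0],"grip":255},{"linear":[-0.06,-0.022,0],"rot":[0,0,0],"grip":255}])

```text
time: 5.0
tool_pos: [0.5545, 0.0639, 0.2442]
orientation: [0.161, 0.987, 0.001, -0.001]
wrist_force: [-6.2, 4.7, 8.2]
grip_width: 0.0004
gripper_force: 4.2
```

Call:
arm_command(deltas=[{"linear":[-0.0075,-0.003,-0.0015],"rot":[0,0,0],"grip":255},{"linear":[-0.015,-0.006,-0.0015],"rot":[0,0,0],"grip":255}])

```text
time: 5.2
tool_pos: [0.558, 0.0609, 0.2443]
orientation: [0.161, 0.987, 0.0, -0.0]
wrist_force: [-2.6, 2.3, 3.2]
grip_width: 0.0004
gripper_force: 2.1
```

```bash
python3 - <<'E'
from h import *
s=r.get_state(); print(s['wrist_force'],s['tool_pos'])
im,m=snap('side','d3')
def ctr(f,dx):
    im=np.load('pics/%s.npz'%f)['im'];h=cv2.cvtColor(im[140:240,235:345],cv2.COLOR_RGB2HSV)
    return im
a=ctr('d0',0)
# die shift: phase-free check with local translation of the clear lower part of the die
t=a[185:235,250:335]; 
g=lambda x:cv2.cvtColor(x,cv2.COLOR_RGB2GRAY).astype(np.float32)
for f in('d2','d3'):
    b=np.load('pics/%s.npz'%f)['im'][185:235,250:335]; print(f,cv2.phaseCorrelate(g(t),g(b)))
E
```

```text
[-2.63201335  2.27080525  3.16773498] [0.55802963 0.06092349 0.24428802]
d2 ((-0.004289864548439937, 0.015983910221503805), 0.9899365514119466)
d3 ((0.01714384278290737, 0.002608882403404067), 0.993170112186008)
```

The die hasn't moved and the force is light, about 3 N. I'll continue along the first leg.

Call:
arm_command(deltas=[{"linear":[-0.015,-0.006,0],"rot":[0,0,0],"grip":255},{"linear":[-0.03,-0.011,0],"rot":[0,0,0],"grip":255},{"linear":[-0.045,-0.017,0],"rot":[0,0,0],"grip":255},{"linear":[-0.06,-0.022,0],"rot":[0,0,0],"grip":255},{"linear":[-0.075,-0.028,0],"rot":[0,0,0],"grip":255}])

```text
time: 5.75
tool_pos: [0.574, 0.048, 0.2443]
orientation: [0.161, 0.987, 0.0, 0.0]
wrist_force: [-2.5, 2.2, 2.9]
grip_width: 0.0006
gripper_force: 1.6
```

Call:
arm_command(deltas=[{"linear":[-0.015,-0.006,0],"rot":[0,0,0],"grip":255},{"linear":[-0.03,-0.011,0],"rot":[0,0,0],"grip":255},{"linear":[-0.045,-0.017,0],"rot":[0,0,0],"grip":255},{"linear":[-0.06,-0.022,0],"rot":[0,0,0],"grip":255},{"linear":[-0.075,-0.028,0],"rot":[0,0,0],"grip":255},{"linear":[-0.09,-0.034,0],"rot":[0,0,0],"grip":255},{"linear":[-0.105,-0.039,0],"rot":[0,0,0],"grip":255},{"linear":[-0.12,-0.045,0],"rot":[0,0,0],"grip":255},{"linear":[-0.135,-0.05,0],"rot":[0,0,0],"grip":255},{"linear":[-0.15,-0.056,0],"rot":[0,0,0],"grip":255}])

```text
time: 6.75
tool_pos: [0.605, 0.0228, 0.2444]
orientation: [0.161, 0.987, -0.0, 0.0]
wrist_force: [-1.3, 1.5, 1.6]
grip_width: 0.0005
gripper_force: 1.1
```

Call:
arm_command(deltas=[{"linear":[-0.015,-0.006,0.0005],"rot":[0,0,0],"grip":255},{"linear":[-0.03,-0.011,0.001],"rot":[0,0,0],"grip":255},{"linear":[-0.045,-0.017,0.001],"rot":[0,0,0],"grip":255},{"linear":[-0.06,-0.022,0.001],"rot":[0,0,0],"grip":255},{"linear":[-0.075,-0.028,0.001],"rot":[0,0,0],"grip":255},{"linear":[-0.09,-0.034,0.001],"rot":[0,0,0],"grip":255},{"linear":[-0.105,-0.039,0.0015],"rot":[0,0,0],"grip":255},{"linear":[-0.12,-0.045,0.0015],"rot":[0,0,0],"grip":255},{"linear":[-0.135,-0.05,0.0015],"rot":[0,0,0],"grip":255},{"linear":[-0.15,-0.056,0.0015],"rot":[0,0,0],"grip":255}])

```text
time: 7.75
tool_pos: [0.636, -0.0021, 0.2443]
orientation: [0.161, 0.987, 0.0, -0.0]
wrist_force: [-4.6, 3.4, 6.1]
grip_width: 0.0002
gripper_force: 3.1
```

Call:
arm_command(deltas=[{"linear":[-0.015,-0.006,0],"rot":[0,0,0],"grip":255},{"linear":[-0.029,-0.012,0],"rot":[0,0,0],"grip":255},{"linear":[-0.043,-0.02,-0.0005],"rot":[0,0,0],"grip":255},{"linear":[-0.057,-0.029,-0.0005],"rot":[0,0,0],"grip":255},{"linear":[-0.07,-0.038,-0.0005],"rot":[0,0,0],"grip":255},{"linear":[-0.082,-0.049,-0.0005],"rot":[0,0,0],"grip":255},{"linear":[-0.093,-0.06,-0.0005],"rot":[0,0,0],"grip":255},{"linear":[-0.103,-0.073,-0.0005],"rot":[0,0,0],"grip":255},{"linear":[-0.113,-0.086,-0.0005],"rot":[0,0,0],"grip":255},{"linear":[-0.121,-0.099,-0.0005],"rot":[0,0,0],"grip":255}])

```text
time: 8.75
tool_pos: [0.6569, -0.0354, 0.2443]
orientation: [0.161, 0.987, 0.0, 0.0]
wrist_force: [-0.6, 3.9, 6.0]
grip_width: 0.0006
gripper_force: 2.5
```

Call:
arm_command(deltas=[{"linear":[-0.007,-0.014,0],"rot":[0,0,0],"grip":255},{"linear":[-0.014,-0.029,0],"rot":[0,0,0],"grip":255},{"linear":[-0.019,-0.044,0],"rot":[0,0,0],"grip":255},{"linear":[-0.023,-0.059,0],"rot":[0,0,0],"grip":255},{"linear":[-0.027,-0.075,0],"rot":[0,0,0],"grip":255},{"linear":[-0.029,-0.091,0],"rot":[0,0,0],"grip":255},{"linear":[-0.029,-0.107,0],"rot":[0,0,0],"grip":255},{"linear":[-0.029,-0.123,0],"rot":[0,0,0],"grip":255},{"linear":[-0.027,-0.139,0],"rot":[0,0,0],"grip":255},{"linear":[-0.025,-0.155,0],"rot":[0,0,0],"grip":255}])

```text
time: 9.75
tool_pos: [0.6503, -0.0744, 0.2443]
orientation: [0.161, 0.987, -0.0, 0.001]
wrist_force: [2.3, 3.7, 4.7]
grip_width: 0.0005
gripper_force: 2.6
```

Call:
arm_command(deltas=[{"linear":[0.002,-0.008,0],"rot":[0,0,0],"grip":255},{"linear":[0.004,-0.016,0],"rot":[0,0,0],"grip":255},{"linear":[0.0065,-0.0235,0],"rot":[0,0,0],"grip":255},{"linear":[0.009,-0.031,0],"rot":[0,0,0],"grip":255},{"linear":[0.015,-0.046,0],"rot":[0,0,0],"grip":255},{"linear":[0.022,-0.06,0],"rot":[0,0,0],"grip":255},{"linear":[0.03,-0.074,0],"rot":[0,0,0],"grip":255},{"linear":[0.039,-0.087,0],"rot":[0,0,0],"grip":255},{"linear":[0.049,-0.099,0],"rot":[0,0,0],"grip":255},{"linear":[0.06,-0.111,0],"rot":[0,0,0],"grip":255},{"linear":[0.072,-0.122,0],"rot":[0,0,0],"grip":255},{"linear":[0.084,-0.132,0],"rot":[0,0,0],"grip":255}])

```text
time: 10.95
tool_pos: [0.6197, -0.099, 0.2443]
orientation: [0.161, 0.987, -0.0, 0.001]
wrist_force: [4.4, 1.5, 4.7]
grip_width: 0.0005
gripper_force: 2.5
```

```bash
python3 - <<'E'
from path import *
s=r.get_state(); print(s['tool_pos'],W(248))
im,m=snap('side','d4')
g=lambda f:cv2.cvtColor(np.load('pics/%s.npz'%f)['im'][165:210,245:285],cv2.COLOR_RGB2GRAY).astype(np.float32)
print(cv2.phaseCorrelate(g('d0'),g('d4')))
cv2.imwrite('pics/c4.png',cv2.resize(im[130:235,230:350],(640,560),interpolation=2)[:,:,::-1])
E
```

```text
[ 0.61974802 -0.09896102  0.24429975] [ 0.61952863 -0.09789375]
((0.021940114675860656, 0.7940534438174183), 0.8046513266033597)
```

View pics/c4.png

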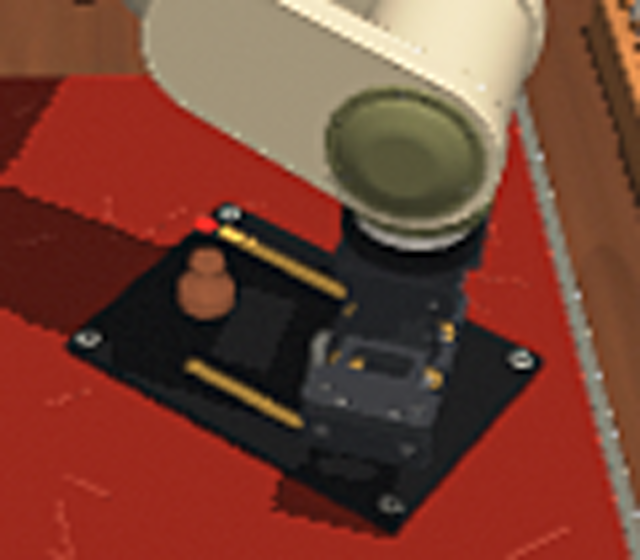

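The red dot is at (268.8,172.2) and the line end at (265.6,198.8), as at the start, so the die hasn't moved. I'll continue round the bend.

Call:
arm_command(deltas=[{"linear":[0.013,-0.009,0],"rot":[0,0,0],"grip":255},{"linear":[0.027,-0.016,0],"rot":[0,0,0],"grip":255},{"linear":[0.041,-0.022,0],"rot":[0,0,0],"grip":255},{"linear":[0.056,-0.028,0],"rot":[0,0,0],"grip":255},{"linear":[0.071,-0.033,0],"rot":[0,0,0],"grip":255},{"linear":[0.087,-0.037,0],"rot":[0,0,0],"grip":255},{"linear":[0.103,-0.039,0],"rot":[0,0,0],"grip":255},{"linear":[0.119,-0.04,0],"rot":[0,0,0],"grip":255},{"linear":[0.135,-0.04,0],"rot":[0,0,0],"grip":255},{"linear":[0.151,-0.039,0],"rot":[0,0,0],"grip":255}])

```text
time: 12.0
tool_pos: [0.5807, -0.0961, 0.2443]
orientation: [0.161, 0.987, -0.0, 0.0]
wrist_force: [3.6, -1.4, 4.6]
grip_width: 0.0001
gripper_force: 2.5
```

Call:
arm_command(deltas=[{"linear":[0.016,0.002,0],"rot":[0,0,0],"grip":255},{"linear":[0.032,0.005,0],"rot":[0,0,0],"grip":255},{"linear":[0.047,0.009,0],"rot":[0,0,0],"grip":255},{"linear":[0.062,0.015,0],"rot":[0,0,0],"grip":255},{"linear":[0.077,0.02,0],"rot":[0,0,0],"grip":255},{"linear":[0.092,0.026,0],"rot":[0,0,0],"grip":255},{"linear":[0.107,0.032,0],"rot":[0,0,0],"grip":255},{"linear":[0.122,0.037,0],"rot":[0,0,0],"grip":255},{"linear":[0.137,0.043,0],"rot":[0,0,0],"grip":255},{"linear":[0.152,0.048,0],"rot":[0,0,0],"grip":255}])

```text
time: 13.0
tool_pos: [0.5485, -0.0728, 0.2443]
orientation: [0.161, 0.987, -0.001, 0.0]
wrist_force: [3.6, -2.2, 5.2]
grip_width: 0.0002
gripper_force: 2.6
```

Call:
arm_command(deltas=[{"linear":[0.015,0.006,0],"rot":[0,0,0],"grip":255},{"linear":[0.03,0.011,0],"rot":[0,0,0],"grip":255},{"linear":[0.045,0.017,0],"rot":[0,0,0],"grip":255},{"linear":[0.06,0.022,0],"rot":[0,0,0],"grip":255},{"linear":[0.075,0.028,0],"rot":[0,0,0],"grip":255},{"linear":[0.09,0.034,0],"rot":[0,0,0],"grip":255},{"linear":[0.105,0.039,0],"rot":[0,0,0],"grip":255},{"linear":[0.12,0.045,0],"rot":[0,0,0],"grip":255},{"linear":[0.135,0.05,0],"rot":[0,0,0],"grip":255},{"linear":[0.15,0.056,0],"rot":[0,0,0],"grip":255},{"linear":[0.165,0.062,0],"rot":[0,0,0],"grip":255},{"linear":[0.165,0.062,0],"rot":[0,0,0],"grip":255}])

```text
time: 14.2
tool_pos: [0.5141, -0.0447, 0.2442]
orientation: [0.161, 0.987, -0.0, -0.0]
wrist_force: [1.3, -1.6, 6.1]
grip_width: 0.0003
gripper_force: 3.1
```

The end is reached with contact of about 6 N. I'll lift off straight up.

Call:
arm_command(deltas=[{"linear":[0,0,-0.02],"rot":[0,0,0],"grip":255},{"linear":[0,0,-0.08],"rot":[0,0,0],"grip":255},{"linear":[0,0,-0.2],"rot":[0,0,0],"grip":255},{"linear":[0,0,-0.35],"rot":[0,0,0],"grip":255},{"linear":[0,0,-0.5],"rot":[0,0,0],"grip":255},{"linear":[0,0,-0.6],"rot":[0,0,0],"grip":255},{"linear":[0,0,-0.6],"rot":[0,0,0],"grip":255},{"linear":[0,0,-0.6],"rot":[0,0,0],"grip":255},{"linear":[0,0,-0.6],"rot":[0,0,0],"grip":255}])

```text
time: 15.1
tool_pos: [0.5143, -0.0445, 0.3924]
orientation: [0.161, 0.987, 0.0, -0.002]
wrist_force: [0.3, 0.0, 0.2]
grip_width: 0.0006
gripper_force: 0.0
```

```bash
python3 -c "
from station import r
print(r.get_state()['wrist_force'],r.job_done())"
```

```text
the job is handed in; nothing more can be done
[0.33580583 0.00822595 0.17775128] None
```

I ran the closed fingertips along the brass line from the red dot round the U to its other end, with vertical force readings of about 2–8 N and no sign of the die moving in camera checks along the way, then lifted clear and handed the job in at about 15 s; no verdict came back.

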